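# Fit the tap into the water dispenser's push-in coupling and lock it

## Task

Fit the loose tap to the water dispenser: push its stem straight into the push-in coupling on the dispenser's front until it clicks past the grips and is fully home, then pull the tap gently back until the coupling's collar has come all the way out with it and stops it, which proves the hold. Then press the locking clip on top of the coupling down as far as it goes, so that it sits in the gap behind the collar, and leave the tap upright and held. Do not force anything, and do not disturb the bowl under the tap or the other things on the worktop.

Things in the scene. Friction and masses are not known exactly. Their poses are not given: they have to be found in the camera images.
- tap_center (a point): loose steel tap standing upright on its round outlet, 0.16 kg: square body 28 x 24 x 50 mm (x, y, z) with flat sides, black paddle lever on top, level 14 mm stem. This point: middle of the body, on the stem's axis, 45 mm above the outlet's underside; the body reaches 27 mm below and 23 mm above it, the lever 38 mm above. Axes: x along the stem to its tip, y across the 24 mm flats, z up
- stem_tip (a point): centre of the free end of the tap's stem, 74 mm from tap_center along +x. The stem is round, 14 mm; its last 9 mm taper to 8.4 mm; a groove 8.5 mm wide begins 29.5 mm from the tip
- port (a point): centre of the coupling's mouth, at the front face of the collar when that is in; 115 mm above the worktop. x points along the level axis into the dispenser, z up. Funnel 22 mm wide narrowing to 15.6 mm in 4 mm; bore 15.4 mm. Spring grips resist the stem when its tip is 8 to 20 mm in (peak 8 to 15 N), then drag at 3 to 7 N. A rubber buffer resists from 43 mm (7 N more at 45, where the grips click into the groove); firm stop at 46
- urn: the dispenser, fixed: steel drum 190 mm wide on a black stand, lid 209 mm high, knob to 232 mm; origin on the worktop below its centre. The white coupling stands out of its front (-x): its mouth (port) is 161 mm before the centre, its front block 38 mm wide and 30 mm high
- collar (a joint): the grey round collar, 30 mm wide and 5 mm thick, at the coupling's mouth: 0 = in, 0.005 m = fully out (towards the robot). It stays where it is left (about 8 N to move it). Pushing the stem in pushes it in; pulling draws it out with the stem to its end stop, but only if the grips sit in the stem's groove: otherwise the stem slides out
- clip (a joint): the grey locking clip, a captive fork that slides straight down over the coupling behind the collar: 0 = up, 0.016 m = fully down. It stays where it is left (about 2.5 N to move it). Unless the collar is more than 3.1 mm out, the fork strikes the collar after about 2 mm
- clip_pad (a point): centre of the top of the clip's ribbed thumb pad, 20 x 26 mm, the face to press straight down; 11.5 mm behind the port point and 37.6 mm above it when the clip is up; moves down with the clip
- bowl: white bowl, 100 mm wide, 44 mm high, on the worktop below the place of the tap; origin at the centre of its underside
- tumbler: clear drinking glass, 79 mm wide, 90 mm high; origin at the centre of its underside
- spice_jar: small spice jar with a white lid, 47 mm wide, 98 mm high; origin at the centre of its underside
- coffee_jar: glass jar with a white lid, 64 mm wide, 100 mm high; origin at the centre of its underside
- salt_jar: small jar with a white lid, 45 mm wide, 86 mm high; origin at the centre of its underside
- tea_box: dark upright carton, 35 x 66 x 102 mm; origin at the centre of its underside
- spoon: steel teaspoon lying flat, 130 x 26 x 11 mm; origin at the centre of its underside

How it is judged:
By the outcome, as a careful person would: the job done as asked, in the order asked, and still so for the second after the job is handed in, with the robot touching nothing.
It also fails if it takes over 51 s, if anything falls off the work surface, if the arm or the gripper's body presses on something with over 40 N, if the wrist force passes 120 N, or if a joint passes its speed limit or range.

## Robot

A 6-joint arm with a two-finger parallel gripper is mounted at the origin on a cart in front of the work surface, level with it; the furniture and walls round the work are solid. World frame = base frame: x ahead of the robot, y to its left, z up, the work surface at z = 0. Lengths are in mm, angles in rad, forces in N, time in s.
With the tool pointing down it reaches from about 375 to 975 mm from the base axis. Payload 3.8 kg.
Tool frame: the origin (TCP) lies at the very end of the fingers, on their centre line; the grasp point (between the pads) lies behind it (bot.grip_depth is the z of the grasp point in the tool frame, in mm); z points along the fingers, y is the line along which they close (so a half turn about z gives the same grasp; the last joint's range is limited). The gripper opens to 85 mm and grips with 20 to 120 N. Pads are 22 mm wide; open, the fingers measure 114 mm over their backs; the gripper's body (76 mm by 85 mm) begins 54 mm behind the grasp point. The pads swing forward as they close: fully open they stand 13 mm farther back than shut.
Start: joints at [-1.203, 0.264, 1.604, -0, 1.274, -0.037], TCP at [265.833, -620.444, 231.28] pointing down, gripper open.
Joint ranges: [-2.63, 2.63], [-0.94, 2.18], [0.31, 2.57], [-1.31, 4.45], [0, 2.66], [-2.55, 2.55]. Speed limits (rad/s): [2.57, 2.57, 3.14, 3.14, 3.14, 3.14].

## Interface

Orientations are given as a rotation vector (axis times angle).
In Python, from plant import status, cams, job, bot gives the robot as it stands.
- The arm moves only by the tool drive_tool, never from a script. Its argument "targets" is a list of rows, each an object with "linear": the shift along the tool's x, y, z in mm, a list of three; "twist": the turn, a rotation vector about the tool's x, y, z in rad, a list of three; "claw": the gripper's target within -1 to 1 (fully open at 1, half-way at 0, shut at -1). In form: [{"linear": [x, y, z], "twist": [rx, ry, rz], "claw": claw}, ...]. A call has 1 to 5 rows; each row shifts and turns the commanded pose from where the row before left it, along the tool's axes as they then stand; what a row does not reach is not made up. A row lasts 1/10 s, in which the tool goes at most 50 mm and 8.59 degrees, less where a joint would pass 70% of its speed; a pose out of reach is approached as far as the arm can. A call with a gripper value outside its range is refused whole. The fingers move at their own pace and stop on an object; the grip force is fixed at half the most. Time passes only in rows, so rows that do not move let the fingers close. It gives the time, the measured TCP pose, the force, the opening and the grip force at its end, in the units of the state.
- status.state(): the state, without advancing time (a new reading comes with each control period).
- cams.grab_frame(name): name is "scene" or "top" or "wrist"; returns (picture, depth): 480x640x3 uint8, red, green, blue; 480x640 float32, mm along the optical axis (not along the pixel's ray), 0 where there is no reading.
- cams.camera_model(name): a dict with "fx", "fy", "cx", "cy" (pixels), "pose" (4x4, takes a point from camera to world coordinates). Camera axes: x right, y down, z forward; pixel columns grow to the right and rows downward; lengths in mm; the calibration is good to about 2 mm. A picture is of the moment at which its call begins: read the wrist's pose just before it. camera_model takes no time and is no camera call; for the wrist camera it gives the pose at the moment of the call.
- job.job_done(): hands the job in; it is judged then, once.
Trained networks look in the newest picture that a camera, given by its name, has taken for a name from the list of things; names that differ only in an ending like _2 or _b are one class to them, and where a whole thing is asked for, a point or a joint stands for the part that bears it (a point fixed in the world has none). Each returns a list of dicts, best first, with "p" (0 to 1); they miss things now and then, are a little off and sometimes report something else, mostly with a low value. They report only what shows in the picture. A call takes as long as a camera call.
- cams.boxes_of(camera, query): "centre" ([x, y, z] in mm, in the coordinates of the camera as it stood for that picture, good to about 4 mm: the middle of the surface that is visible of it).
- cams.landmark_of(camera, query): "centre" ([x, y, z] in mm, in the coordinates of the camera as it stood for that picture, good to about 4 mm: a listed point, or the origin of a listed thing).
The state is a dict: "clock": time; "qpos": joint angles; "joint_velocities": joint speeds; "joint_torque": joint torques, N m; "tcp_pos": TCP position; "orientation": TCP orientation; "ft_force": force on the tool from outside, world axes, zero at the start; "ft_torque": the same for the moment, N m; "opening": finger opening in mm; "gripper_force": force on a finger pad.
Only numpy, scipy, OpenCV 4.12 (cv2) and the standard library are available. Lean on these libraries where they do the work, as an engineer would, in place of code of your own. Each camera call takes 0.05 s, during which the arm holds its last target. There are 200 camera calls.

## Working session

There is one attempt and no reset: what is moved stays moved. The work goes in short steps, Python scripts to look and compute and a tool call to move; the robot and the scene stay as the last step left them, time stands still between calls to the robot, and variables do not carry over. Pictures are saved under pics/ and viewed, at most 10 in all, crops included, and the job is handed in when it is done.

Besides the shell and the picture viewer there is one more tool, called after ">>>" by a JSON object that holds its "method" and its "body". drive_tool: Moves the arm, as the interface text tells. Its arguments: {"type":"object","properties":{"targets":{"type":"array","items":{"type":"object","properties":{"linear":{"type":"array","items":{"type":"number"}},"twist":{"type":"array","items":{"type":"number"}},"claw":{"type":"number"}}}}},"required":["targets"]}

```bash
mkdir -p pics; cat > h.py <<'E'
import numpy as np, cv2
from plant import status, cams, job, bot
from scipy.spatial.transform import Rotation as R
def w(cam,p):
    T=np.array(cams.camera_model(cam)["pose"]); return T[:3,:3]@np.array(p)+T[:3,3]
def snap(cam,name=None):
    im,d=cams.grab_frame(cam)
    if name: cv2.imwrite(f"pics/{name}.png",im[:,:,::-1])
    return im,d
def find(cam,qs,kind="landmark_of"):
    for q in qs:
        r=getattr(cams,kind)(cam,q)
        print(cam,q,[(round(x["p"],2),w(cam,x["centre"]).round(1).tolist()) for x in r[:2]])
E
python3 - <<'E'
from h import *
s=status.state();print(s,bot.grip_depth)
for c in ["scene","top"]:
    snap(c,c+"0")
    find(c,["tap_center","stem_tip","port","clip_pad","urn"]+(["bowl","tumbler","spice_jar","coffee_jar","salt_jar","tea_box","spoon"] if c=="top" else []))
E
```

```text
{'clock': 0.0, 'qpos': array([-1.20287420e+00,  2.64754608e-01,  1.60540467e+00, -1.89090231e-05,
        1.27367761e+00, -3.69285592e-02]), 'joint_velocities': array([ 0.00083835,  0.00086115, -0.00085532, -0.00027017,  0.00081944,
       -0.00125758]), 'joint_torque': array([-9.88131760e-04, -5.15113771e+01, -3.67317331e+01, -2.13405915e-04,
        1.29055709e-02, -1.08384708e-05]), 'tcp_pos': array([ 265.57876889, -619.7544085 ,  229.94447223]), 'orientation': array([-3.07527988e+00, -6.31167933e-01,  6.08331444e-04]), 'ft_force': array([-0.1133492 ,  0.16708691, -0.53116508]), 'ft_torque': array([ 0.01457479, -0.01159962,  0.01516186]), 'gripper_force': 0.0, 'opening': 85.25147374988684} -18.700000000000003
scene tap_center [(0.58, [471.4, -312.3, 47.9])]
scene stem_tip [(0.91, [539.7, -278.0, 43.3]), (0.68, [357.0, 356.7, -2.8])]
scene port [(0.94, [484.9, 89.5, 112.9])]
scene clip_pad [(0.47, [578.1, 418.2, -1.1]), (0.44, [497.4, 85.0, 146.8])]
scene urn [(0.83, [642.2, 75.1, -1.4]), (0.68, [634.4, -286.7, -2.2])]
top tap_center [(0.6, [472.1, -311.1, 40.2]), (0.43, [495.9, 88.1, 150.0])]
top stem_tip [(0.84, [540.7, -276.0, 48.6])]
top port [(0.63, [485.5, 87.1, 114.0])]
top clip_pad [(0.57, [498.8, 87.4, 151.3])]
top urn []
top bowl [(0.6, [456.4, 92.1, 0.4]), (0.23, [488.6, 84.4, 112.9])]
top tumbler [(0.88, [518.6, 345.2, 1.6])]
top spice_jar [(0.9, [637.1, -283.3, 0.5])]
top coffee_jar [(0.8, [616.1, -149.6, 1.6]), (0.73, [640.0, -281.5, 0.6])]
top salt_jar [(0.69, [368.8, 365.1, -1.2]), (0.42, [519.2, 342.8, 1.3])]
top tea_box [(0.89, [578.2, 419.0, 1.4])]
top spoon [(0.75, [420.9, -72.6, 1.2])]
```

```bash
python3 -c "
import cv2,numpy as np
print(cv2.imread('pics/scene0.png').shape)"
```

```text
(480, 640, 3)
```

View pics/scene0.png

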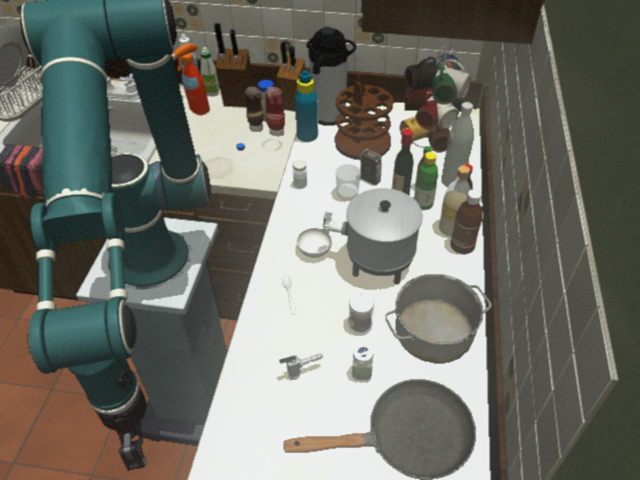

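View pics/top0.png

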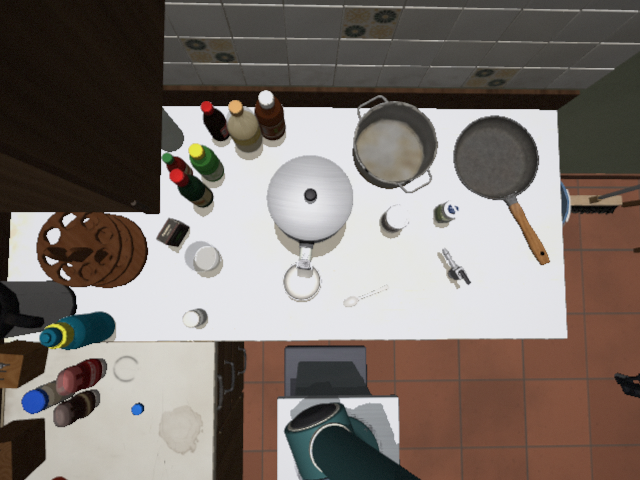

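Scene view: the tap lies free near (300,365), the urn and coupling are near (335,222), and the bowl is below the coupling. The top view agrees (tap 455,265; coupling 306,255). I'm moving above the tap.

```bash
cat >> h.py <<'E'
def to(p,yaw):
    """tool-frame shift and z twist from the measured pose to TCP p with tool x at yaw deg, pointing down"""
    s=status.state(); Rt=R.from_rotvec(s["orientation"])
    Rg=R.from_euler("z",yaw,degrees=True)*R.from_euler("x",180,degrees=True)
    print("clock",round(s["clock"],2),"tcp",s["tcp_pos"].round(1),"lin",(Rt.inv().apply(np.array(p)-s["tcp_pos"])).round(1),"twist",((Rt.inv()*Rg).as_rotvec()).round(3),"f",s["ft_force"].round(1))
E
python3 -c "
from h import *
to([472,-312,200],27)
print(R.from_rotvec(status.state()['orientation']).as_matrix().round(3)); print(np.array(cams.camera_model('wrist')['pose']).round(2))"
```

```text
clock 0.95 tcp [ 265.8 -620.4  231.3] lin [ 311.  -202.3   31.3] twist [ 0.     0.    -0.066] f [-0.  -0.3 -0.3]
[[ 0.919  0.394  0.   ]
 [ 0.394 -0.919 -0.   ]
 [-0.     0.    -1.   ]]
[[ 3.9000e-01 -8.8000e-01 -2.6000e-01  3.3128e+02]
 [-9.2000e-01 -3.8000e-01 -1.1000e-01 -5.9196e+02]
 [ 0.0000e+00  2.8000e-01 -9.6000e-01  3.7370e+02]
 [ 0.0000e+00  0.0000e+00  0.0000e+00  1.0000e+00]]
```

>>> {"method": "drive_tool", "body": {"targets": [{"linear": [38, -25, 0], "twist": [0, 0, 0], "claw": 1}, {"linear": [38, -25, 0], "twist": [0, 0, 0], "claw": 1}, {"linear": [38, -25, 0], "twist": [0, 0, 0], "claw": 1}, {"linear": [38, -25, 0], "twist": [0, 0, 0], "claw": 1}, {"linear": [38, -25, 0], "twist": [0, 0, -0.066], "claw": 1}]}}

```text
clock: 1.45
tcp_pos: [392.0, -429.3, 231.5]
orientation: [3.054, 0.734, 0.001]
ft_force: [0.6, -0.9, 0.2]
opening: 85.4
gripper_force: 0.0
```

```bash
python3 -c "
from h import *
to([472,-312,200],27)"
```

```text
clock 1.45 tcp [ 392.  -429.3  231.5] lin [124.6 -68.1  31.5] twist [ 0. -0.  0.] f [ 0.6 -0.9  0.2]
```

>>> {"method": "drive_tool", "body": {"targets": [{"linear": [38, -22, 5], "twist": [0, 0, 0], "claw": 1}, {"linear": [38, -22, 10], "twist": [0, 0, 0], "claw": 1}, {"linear": [38, -22, 10], "twist": [0, 0, 0], "claw": 1}, {"linear": [0, 0, 0], "twist": [0, 0, 0], "claw": 1}]}}

```text
clock: 1.85
tcp_pos: [464.4, -315.3, 204.8]
orientation: [-3.05, -0.74, 0.0]
ft_force: [-0.0, -0.2, -0.6]
opening: 85.5
gripper_force: 0.0
```

```bash
python3 -c "
from h import *
snap('wrist','w1'); find('wrist',['tap_center','stem_tip'])
im,d=snap('wrist')
to([472,-312,200],27)"
```

```text
wrist tap_center [(0.8, [473.2, -314.2, 47.7])]
wrist stem_tip [(0.78, [538.6, -278.8, 47.2])]
clock 2.05 tcp [ 462.8 -321.   206.7] lin [12.2 -3.9  6.7] twist [ 0.001  0.    -0.001] f [-1.3 -0.  -0.1]
```

View pics/w1.png

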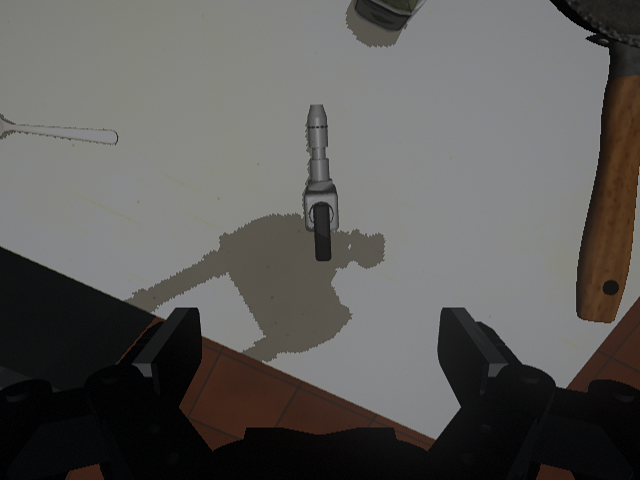

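The wrist view shows the stem pointing up the picture, with the tip at (317,105), body at (321,205) and lever towards the fingers. The stem looks a degree or two off the tool x axis.

```bash
cat >> h.py <<'E'
def ray(cam,u,v,z):
    m=cams.camera_model(cam);T=np.array(m["pose"])
    d=T[:3,:3]@np.array([(u-m["cx"])/m["fx"],(v-m["cy"])/m["fy"],1]);return T[:3,3]+d*(z-T[2,3])/d[2]
E
python3 - <<'E'
from h import *
im=cv2.imread('pics/w1.png')
a=ray('wrist',317,105,45);b=ray('wrist',319.5,178,52);c=ray('wrist',320.5,193,68)
print(a,b,c,np.degrees(np.arctan2(*(a-b)[1::-1])))
cv2.imwrite('pics/w1c.png',cv2.resize(im[90:280,240:400],None,fx=3.1,fy=3.1,interpolation=cv2.INTER_CUBIC))
E
```

```text
[ 537.17285358 -281.05175977   45.        ] [ 492.27811236 -305.87075981   52.        ] [ 485.04749161 -310.31023985   68.        ] 28.934977907652744
```

View pics/w1c.png

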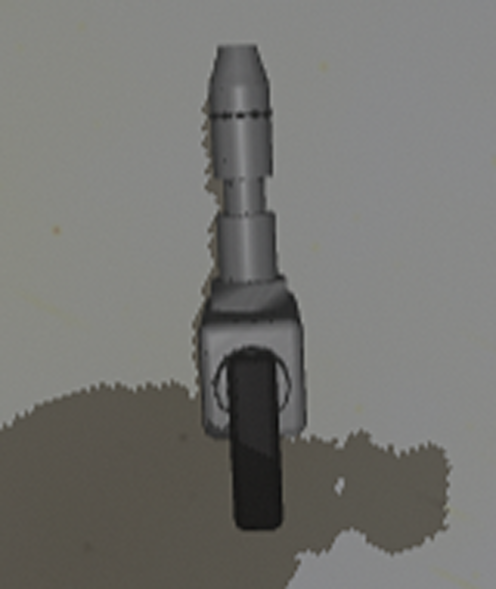

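```bash
python3 - <<'E'
from h import *
a=ray('wrist',316.8,104.5,45);m=ray('wrist',318.1,141.6,45);b=ray('wrist',319.8,173.9,45);c=ray('wrist',321.6,211.9,68)
ang=lambda p,q:np.degrees(np.arctan2(*(p-q)[1::-1]))
print(a,b,c,ang(a,b),ang(m,b),ang(a,c),np.hypot(*(a-c)[:2]))
to([471.5,-315.5,27],28.5)
E
```

```text
[ 537.41121702 -280.77037469   45.        ] [ 494.31666913 -305.09865416   45.        ] [ 473.30619993 -317.16887041   68.        ] 29.446146695400802 29.98729244097119 29.587685282778242 73.71772992872371
clock 2.05 tcp [ 462.8 -321.   206.7] lin [ 10.2  -1.1 179.7] twist [ 0.001  0.    -0.027] f [-1.3 -0.  -0.1]
```

>>> {"method": "drive_tool", "body": {"targets": [{"linear": [11, 0.7, 10], "twist": [0, 0, -0.044], "claw": 0.2}, {"linear": [0, 0, 45], "twist": [0, 0, 0], "claw": 0.2}, {"linear": [0, 0, 45], "twist": [0, 0, 0], "claw": 0.1}, {"linear": [0, 0, 45], "twist": [0, 0, 0], "claw": 0.1}, {"linear": [0, 0, 25], "twist": [0, 0, 0], "claw": 0.1}]}}

```text
clock: 2.55
tcp_pos: [470.5, -315.0, 31.8]
orientation: [-3.034, -0.798, 0.005]
ft_force: [0.7, -0.7, -0.3]
opening: 47.2
gripper_force: 0.0
```

```bash
python3 -c "
from h import *
to([473,-316.8,27],29.5); print(status.state()['opening'])
snap('wrist','w2'); find('wrist',['tap_center','stem_tip']);to([473,-316.8,27],29.5)"
```

```text
clock 2.55 tcp [ 470.5 -315.    31.8] lin [1.3 2.8 4.7] twist [-0.005  0.002 -0.   ] f [ 0.7 -0.7 -0.3]
47.20280311636982
wrist tap_center [(0.85, [474.1, -307.4, 44.7])]
wrist stem_tip [(0.94, [537.7, -272.8, 46.1])]
clock 2.7 tcp [ 471.2 -315.3   33.8] lin [0.9 2.3 6.8] twist [-0.005  0.002 -0.   ] f [-0.5 -0.   1.1]
```

View pics/w2.png

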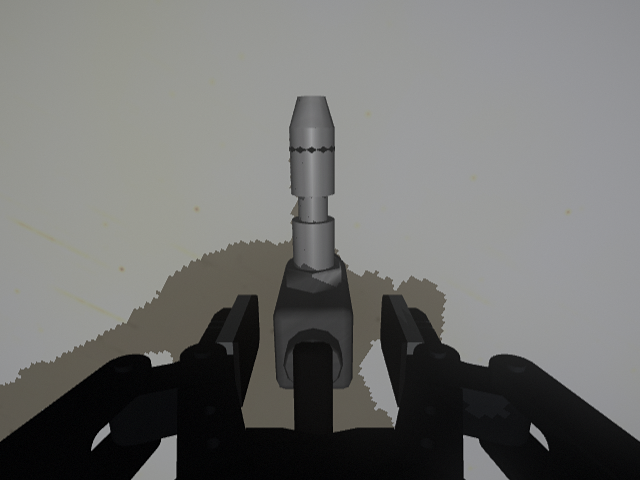

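The tap body (273–353) sits between the open fingers (258 and 382), about 2 mm to the left, and is aligned. I'll lower and close.

>>> {"method": "drive_tool", "body": {"targets": [{"linear": [1, -2, 7], "twist": [0, 0, 0], "claw": 0.1}, {"linear": [0, 0, 0], "twist": [0, 0, 0], "claw": -0.3}, {"linear": [0, 0, 0], "twist": [0, 0, 0], "claw": -0.6}, {"linear": [0, 0, 0], "twist": [0, 0, 0], "claw": -1}, {"linear": [0, 0, 0], "twist": [0, 0, 0], "claw": -1}]}}

```text
clock: 3.2
tcp_pos: [474.1, -314.5, 30.9]
orientation: [3.036, 0.799, 0.003]
ft_force: [0.2, -1.3, 5.6]
opening: 23.7
gripper_force: 59.3
```

>>> {"method": "drive_tool", "body": {"targets": [{"linear": [0, 0, 0], "twist": [0, 0, 0], "claw": -1}, {"linear": [0, 0, 0], "twist": [0, 0, 0], "claw": -1}]}}

```text
clock: 3.4
tcp_pos: [474.1, -314.5, 30.9]
orientation: [3.036, 0.799, 0.003]
ft_force: [-0.9, -1.5, 5.7]
opening: 23.6
gripper_force: 59.5
```

```bash
python3 -c "
from h import *
snap('wrist'); find('wrist',['tap_center','stem_tip']);snap('scene');find('scene',['port','clip_pad','urn','port','port']);to([380,-100,150],0);
s=status.state();print(s['opening'],s['gripper_force'])"
```

```text
wrist tap_center [(0.64, [476.7, -311.8, 45.5])]
wrist stem_tip [(0.57, [542.4, -275.3, 44.5])]
scene port [(0.82, [484.5, 87.9, 115.2]), (0.57, [497.6, 86.3, 148.0])]
scene clip_pad [(0.45, [495.4, 85.4, 150.0])]
scene urn [(0.72, [641.4, 74.5, -1.1])]
scene port [(0.82, [484.5, 87.9, 115.2]), (0.57, [497.6, 86.3, 148.0])]
scene port [(0.82, [484.5, 87.9, 115.2]), (0.57, [497.6, 86.3, 148.0])]
clock 3.85 tcp [ 474.1 -314.5   30.9] lin [  23.9 -232.7 -119.7] twist [ 0.002 -0.002  0.515] f [-0.  -0.8  6.6]
23.453900755726398 59.52077329158783
```

Gripped. I'll lift and turn towards the coupling axis (yaw −4.9°).

>>> {"method": "drive_tool", "body": {"targets": [{"linear": [0, 0, -15], "twist": [0, 0, 0], "claw": -1}, {"linear": [0, 0, -20], "twist": [0, 0, 0.14], "claw": -1}, {"linear": [0, 0, -20], "twist": [0, 0, 0.145], "claw": -1}, {"linear": [0, 0, -20], "twist": [0, 0, 0.145], "claw": -1}, {"linear": [0, 0, 0], "twist": [0, 0, 0.145], "claw": -1}]}}

```text
clock: 4.35
tcp_pos: [474.7, -314.8, 108.3]
orientation: [3.137, -0.104, 0.007]
ft_force: [0.2, 0.2, -2.0]
opening: 23.6
gripper_force: 58.8
```

```bash
python3 -c "
from h import *
to([381,97,103],-4.85); s=status.state();print(s['opening'],s['gripper_force'])"
```

```text
clock 4.35 tcp [ 474.7 -314.8  108.3] lin [-120.8 -404.7    3.5] twist [ 0.003 -0.005  0.019] f [ 0.2  0.2 -2. ]
23.63894878425655 58.839054107666016
```

>>> {"method": "drive_tool", "body": {"targets": [{"linear": [-18, -40, 0], "twist": [0, 0, 0], "claw": -1}, {"linear": [-18, -40, 0], "twist": [0, 0, 0], "claw": -1}, {"linear": [-18, -40, 0], "twist": [0, 0, 0], "claw": -1}, {"linear": [-18, -40, 0], "twist": [0, 0, 0], "claw": -1}, {"linear": [-18, -40, 0], "twist": [0, 0, 0], "claw": -1}]}}

```text
clock: 4.85
tcp_pos: [393.8, -106.9, 104.5]
orientation: [-3.14, 0.096, 0.0]
ft_force: [-1.0, 0.9, -1.5]
opening: 23.6
gripper_force: 59.3
```

>>> {"method": "drive_tool", "body": {"targets": [{"linear": [-15, -40, 0], "twist": [0, 0, 0], "claw": -1}, {"linear": [-15, -40, 0], "twist": [0, 0, 0], "claw": -1}, {"linear": [0, -40, 0], "twist": [0, 0, 0], "claw": -1}, {"linear": [0, -40, 0], "twist": [0, 0, 0], "claw": -1}, {"linear": [0, 0, 0], "twist": [0, 0, 0], "claw": -1}]}}

```text
clock: 5.35
tcp_pos: [374.4, 56.9, 105.0]
orientation: [-3.139, 0.085, -0.001]
ft_force: [0.5, -0.9, -2.6]
opening: 22.9
gripper_force: 59.7
```

```bash
python3 -c "
from h import *
to([381,97,103],-4.85); s=status.state();print(s['opening'],s['gripper_force'],s['qpos'].round(2))
snap('wrist','w3'); find('wrist',['tap_center','stem_tip','port','clip_pad']);snap('scene');find('scene',['stem_tip','tap_center','port']); to([381,97,103],-4.85)"
```

```text
clock 5.35 tcp [374.4  56.9 105. ] lin [  4.5 -40.4   2. ] twist [-0.002 -0.001  0.03 ] f [ 0.5 -0.9 -2.6]
22.897439776473494 59.67233955860138 [ 0.08 -0.2   2.33  0.    1.01  1.71]
wrist tap_center [(0.56, [377.3, 57.6, 118.4])]
wrist stem_tip [(0.75, [450.2, 51.1, 118.3])]
wrist port []
wrist clip_pad []
scene stem_tip [(0.8, [450.1, 47.0, 116.0])]
scene tap_center [(0.77, [375.5, 50.2, 118.7]), (0.58, [453.0, 94.8, -0.4])]
scene port [(0.82, [484.3, 88.0, 113.4]), (0.27, [610.1, -146.6, -2.7])]
clock 5.8 tcp [374.8  52.  104.2] lin [  3.4 -45.3   1.2] twist [0.    0.    0.022] f [ 0.5  1.  -1.7]
```

View pics/w3.png

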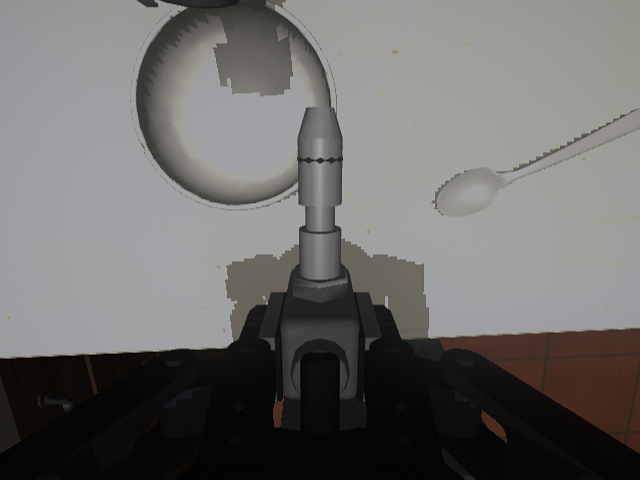

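The tap sits straight in the gripper, with the stem along image x=320 and tip at (320,108). The bowl is at upper left. Moving to just in front of the port.

```bash
python3 -c "
from h import *
to([390,96,100.8],-4.85)"
```

```text
clock 5.8 tcp [374.8  52.  104.2] lin [ 12.4 -44.9   3.4] twist [0.    0.    0.022] f [ 0.5  1.  -1.7]
```

>>> {"method": "drive_tool", "body": {"targets": [{"linear": [0, -22, 1.5], "twist": [0, 0, 0.022], "claw": -1}, {"linear": [0, -22, 2], "twist": [0, 0, 0], "claw": -1}, {"linear": [6, 0, 0], "twist": [0, 0, 0], "claw": -1}, {"linear": [6, 0, 0], "twist": [0, 0, 0], "claw": -1}, {"linear": [0, 0, 0], "twist": [0, 0, 0], "claw": -1}]}}

```text
clock: 6.3
tcp_pos: [391.0, 95.2, 101.0]
orientation: [3.139, -0.13, 0.001]
ft_force: [0.6, 0.1, -2.0]
opening: 23.2
gripper_force: 60.0
```

```bash
python3 -c "
from h import *
snap('wrist','w4'); find('wrist',['stem_tip','port','clip_pad']);im,d=snap('scene');find('scene',['stem_tip','tap_center','port','clip_pad']); to([390,96,100.8],-4.85)
m=cams.camera_model('scene');T=np.linalg.inv(np.array(m['pose']));p=T@[470,90,115,1];u=m['fx']*p[0]/p[2]+m['cx'];v=m['fy']*p[1]/p[2]+m['cy'];u,v=int(u),int(v);print(u,v)
a=cv2.imread('pics/w4.png')[0:300,200:500]
b=cv2.resize(im[v-30:v+30,u-30:u+30,::-1],(480,480),interpolation=cv2.INTER_CUBIC)
cv2.imwrite('pics/c4.png',np.hstack([cv2.resize(a,(300,300)),b[:300] if 0 else cv2.resize(b,(300,300))]).repeat(1,0))
"
```

```text
wrist stem_tip [(0.83, [468.3, 90.3, 116.0])]
wrist port [(0.64, [481.1, 90.8, 113.3])]
wrist clip_pad []
scene stem_tip [(0.76, [467.3, 86.5, 114.0])]
scene tap_center [(0.58, [390.5, 95.1, 113.0]), (0.57, [497.1, 86.1, 150.2])]
scene port [(0.79, [485.1, 85.8, 109.9]), (0.69, [464.8, 90.0, 110.4])]
scene clip_pad [(0.43, [495.6, 85.0, 149.3])]
clock 6.75 tcp [389.7  95.7 100.8] lin [ 0.2 -0.3 -0. ] twist [0.    0.    0.002] f [-0.1  0.5 -0.4]
318 222
```

View pics/c4.png

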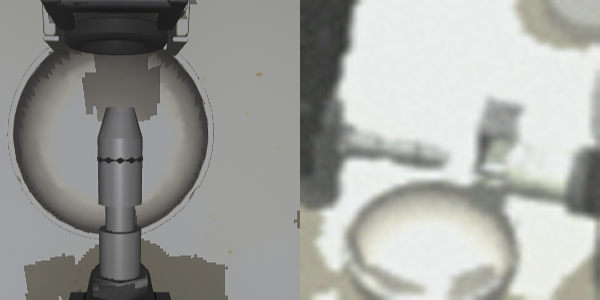

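Wrist crop: the collar is centred at about x=114 and the stem at 121, so the port is about 1.5–2 mm to −y of the tool. I'll correct and close in on the mouth.

>>> {"method": "drive_tool", "body": {"targets": [{"linear": [0, -1.7, 0], "twist": [0, 0, 0], "claw": -1}, {"linear": [5, 0, 0], "twist": [0, 0, 0], "claw": -1}, {"linear": [5, 0, 0], "twist": [0, 0, 0], "claw": -1}, {"linear": [0, 0, 0], "twist": [0, 0, 0], "claw": -1}]}}

```text
clock: 7.15
tcp_pos: [401.1, 96.8, 101.1]
orientation: [-3.139, 0.129, -0.002]
ft_force: [0.0, -0.6, -2.4]
opening: 23.4
gripper_force: 60.0
```

```bash
python3 -c "
from h import *
snap('wrist','w5');to([400,96,100.8],-4.85);im,d=snap('scene');find('scene',['stem_tip','port'])
a=cv2.imread('pics/w5.png')[0:200,220:420]
cv2.imwrite('pics/c5.png',np.hstack([cv2.resize(a,(500,500),interpolation=cv2.INTER_CUBIC),cv2.resize(im[202:242,303:343,::-1],(300,500),interpolation=cv2.INTER_CUBIC)]))
"
```

```text
clock 7.2 tcp [400.6  96.8 100.9] lin [-0.5  0.8  0.1] twist [-0.    -0.     0.002] f [ 0.3  1.1 -2.3]
scene stem_tip [(0.52, [477.8, 90.6, 113.3]), (0.27, [633.0, -285.6, -0.4])]
scene port [(0.97, [483.8, 89.1, 112.2]), (0.67, [610.1, -148.0, -1.1])]
```

View pics/c5.png

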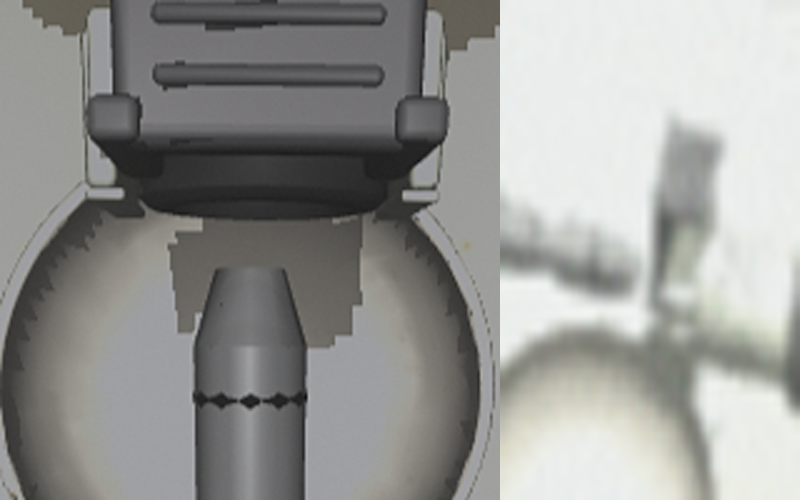

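The port is about 1.4 mm to the right (collar/pad centre 262–268 vs stem 250), so I overcorrected. Yaw is aligned. Correct +1.2 mm and enter the funnel gently.

>>> {"method": "drive_tool", "body": {"targets": [{"linear": [0, 1.2, 0], "twist": [0, 0, 0], "claw": -1}, {"linear": [4, 0, 0], "twist": [0, 0, 0], "claw": -1}, {"linear": [4, 0, 0], "twist": [0, 0, 0], "claw": -1}, {"linear": [3, 0, 0], "twist": [0, 0, 0], "claw": -1}, {"linear": [0, 0, 0], "twist": [0, 0, 0], "claw": -1}]}}

```text
clock: 7.85
tcp_pos: [411.6, 94.6, 100.9]
orientation: [-3.139, 0.129, -0.001]
ft_force: [0.4, -0.6, -2.2]
opening: 23.4
gripper_force: 60.0
```

>>> {"method": "drive_tool", "body": {"targets": [{"linear": [2, 0, 0], "twist": [0, 0, 0], "claw": -1}, {"linear": [2, 0, 0], "twist": [0, 0, 0], "claw": -1}, {"linear": [2, 0, 0], "twist": [0, 0, 0], "claw": -1}, {"linear": [0, 0, 0], "twist": [0, 0, 0], "claw": -1}]}}

```text
clock: 8.25
tcp_pos: [417.2, 94.2, 100.9]
orientation: [-3.139, 0.129, -0.0]
ft_force: [-0.3, -0.4, -1.7]
opening: 23.8
gripper_force: 60.0
```

>>> {"method": "drive_tool", "body": {"targets": [{"linear": [2, 0, 0], "twist": [0, 0, 0], "claw": -1}, {"linear": [2, 0, 0], "twist": [0, 0, 0], "claw": -1}, {"linear": [2, 0, 0], "twist": [0, 0, 0], "claw": -1}, {"linear": [2, 0, 0], "twist": [0, 0, 0], "claw": -1}]}}

```text
clock: 8.65
tcp_pos: [424.7, 93.4, 100.8]
orientation: [3.139, -0.129, -0.001]
ft_force: [-2.9, 0.5, 0.9]
opening: 22.9
gripper_force: 60.1
```

>>> {"method": "drive_tool", "body": {"targets": [{"linear": [2, 0, 0], "twist": [0, 0, 0], "claw": -1}, {"linear": [2, 0, 0], "twist": [0, 0, 0], "claw": -1}, {"linear": [2, 0, 0], "twist": [0, 0, 0], "claw": -1}, {"linear": [2, 0, 0], "twist": [0, 0, 0], "claw": -1}]}}

```text
clock: 9.05
tcp_pos: [430.1, 92.9, 100.2]
orientation: [3.139, -0.129, -0.01]
ft_force: [-11.7, 1.2, 6.2]
opening: 23.3
gripper_force: 60.8
```

>>> {"method": "drive_tool", "body": {"targets": [{"linear": [2, 0, 0], "twist": [0, 0, 0], "claw": -1}, {"linear": [2, 0, 0], "twist": [0, 0, 0], "claw": -1}, {"linear": [2, 0, 0], "twist": [0, 0, 0], "claw": -1}, {"linear": [0, 0, 0], "twist": [0, 0, 0], "claw": -1}]}}

```text
clock: 9.45
tcp_pos: [438.7, 92.3, 100.6]
orientation: [3.139, -0.129, -0.001]
ft_force: [-2.3, 0.3, -2.2]
opening: 23.5
gripper_force: 60.2
```

```bash
python3 -c "
from h import *
to([411,92.8,100.8],-4.85);s=status.state();print(s['ft_torque'].round(2))"
```

```text
clock 9.45 tcp [438.7  92.3 100.6] lin [-27.6   1.7  -0.2] twist [0.    0.    0.002] f [-2.3  0.3 -2.2]
[-0.05  0.29 -0.03]
```

>>> {"method": "drive_tool", "body": {"targets": [{"linear": [2.5, 0, 0], "twist": [0, 0, 0], "claw": -1}, {"linear": [2.5, 0, 0], "twist": [0, 0, 0], "claw": -1}, {"linear": [2, 0, 0], "twist": [0, 0, 0], "claw": -1}, {"linear": [2, 0, 0], "twist": [0, 0, 0], "claw": -1}]}}

```text
clock: 9.85
tcp_pos: [447.0, 91.6, 100.5]
orientation: [3.139, -0.129, -0.003]
ft_force: [-5.6, 0.4, 2.1]
opening: 23.8
gripper_force: 60.2
```

>>> {"method": "drive_tool", "body": {"targets": [{"linear": [1.5, 0, 0], "twist": [0, 0, 0], "claw": -1}, {"linear": [1.5, 0, 0], "twist": [0, 0, 0], "claw": -1}, {"linear": [1, 0, 0], "twist": [0, 0, 0], "claw": -1}, {"linear": [0, 0, 0], "twist": [0, 0, 0], "claw": -1}]}}

```text
clock: 10.25
tcp_pos: [450.9, 91.3, 100.6]
orientation: [3.139, -0.129, -0.003]
ft_force: [-5.2, -0.5, 2.7]
opening: 23.5
gripper_force: 60.4
```

Tip about 43 mm in. Continuing in small steps.

>>> {"method": "drive_tool", "body": {"targets": [{"linear": [1, 0, 0], "twist": [0, 0, 0], "claw": -1}, {"linear": [1, 0, 0], "twist": [0, 0, 0], "claw": -1}, {"linear": [0, 0, 0], "twist": [0, 0, 0], "claw": -1}]}}

```text
clock: 10.55
tcp_pos: [452.4, 91.1, 100.6]
orientation: [3.139, -0.129, -0.005]
ft_force: [-7.3, -0.5, 2.4]
opening: 23.3
gripper_force: 60.8
```

>>> {"method": "drive_tool", "body": {"targets": [{"linear": [1, 0, 0], "twist": [0, 0, 0], "claw": -1}, {"linear": [1, 0, 0], "twist": [0, 0, 0], "claw": -1}, {"linear": [0, 0, 0], "twist": [0, 0, 0], "claw": -1}]}}

```text
clock: 10.85
tcp_pos: [453.2, 91.0, 100.5]
orientation: [3.139, -0.129, -0.009]
ft_force: [-11.6, 0.9, 7.4]
opening: 23.2
gripper_force: 61.0
```

>>> {"method": "drive_tool", "body": {"targets": [{"linear": [1, 0, 0], "twist": [0, 0, 0], "claw": -1}, {"linear": [0, 0, 0], "twist": [0, 0, 0], "claw": -1}]}}

```text
clock: 11.05
tcp_pos: [453.3, 91.0, 100.5]
orientation: [3.139, -0.129, -0.012]
ft_force: [-15.2, 0.1, 9.9]
opening: 23.5
gripper_force: 61.5
```

>>> {"method": "drive_tool", "body": {"targets": [{"linear": [1, 0, 0], "twist": [0, 0, 0], "claw": -1}, {"linear": [0, 0, 0], "twist": [0, 0, 0], "claw": -1}]}}

```text
clock: 11.25
tcp_pos: [453.3, 91.0, 100.5]
orientation: [3.139, -0.129, -0.015]
ft_force: [-19.1, 1.3, 12.5]
opening: 23.4
gripper_force: 61.9
```

Firm stop reached: home. Now the gentle pull-back.

>>> {"method": "drive_tool", "body": {"targets": [{"linear": [-2, 0, 0], "twist": [0, 0, 0], "claw": -1}, {"linear": [-2, 0, 0], "twist": [0, 0, 0], "claw": -1}, {"linear": [-1, 0, 0], "twist": [0, 0, 0], "claw": -1}, {"linear": [0, 0, 0], "twist": [0, 0, 0], "claw": -1}]}}

```text
clock: 11.65
tcp_pos: [452.4, 91.1, 100.6]
orientation: [3.139, -0.129, -0.001]
ft_force: [-4.1, 0.1, -0.5]
opening: 23.1
gripper_force: 60.1
```

>>> {"method": "drive_tool", "body": {"targets": [{"linear": [-1, 0, 0], "twist": [0, 0, 0], "claw": -1}, {"linear": [-1, 0, 0], "twist": [0, 0, 0], "claw": -1}, {"linear": [-1, 0, 0], "twist": [0, 0, 0], "claw": -1}, {"linear": [0, 0, 0], "twist": [0, 0, 0], "claw": -1}]}}

```text
clock: 12.05
tcp_pos: [451.4, 91.4, 101.3]
orientation: [-3.139, 0.129, -0.005]
ft_force: [4.8, -1.2, -5.0]
opening: 23.3
gripper_force: 59.5
```

>>> {"method": "drive_tool", "body": {"targets": [{"linear": [-1, 0, 0], "twist": [0, 0, 0], "claw": -1}, {"linear": [-1, 0, 0], "twist": [0, 0, 0], "claw": -1}, {"linear": [-1, 0, 0], "twist": [0, 0, 0], "claw": -1}, {"linear": [0, 0, 0], "twist": [0, 0, 0], "claw": -1}]}}

```text
clock: 12.45
tcp_pos: [449.6, 91.6, 101.8]
orientation: [-3.139, 0.129, -0.01]
ft_force: [8.1, -1.5, -6.7]
opening: 23.2
gripper_force: 59.3
```

>>> {"method": "drive_tool", "body": {"targets": [{"linear": [-1, 0, 0], "twist": [0, 0, 0], "claw": -1}, {"linear": [-1, 0, 0], "twist": [0, 0, 0], "claw": -1}, {"linear": [-1, 0, 0], "twist": [0, 0, 0], "claw": -1}, {"linear": [0, 0, 0], "twist": [0, 0, 0], "claw": -1}]}}

```text
clock: 12.85
tcp_pos: [447.3, 91.9, 101.8]
orientation: [-3.139, 0.129, -0.012]
ft_force: [10.5, -1.7, -9.2]
opening: 23.2
gripper_force: 59.1
```

>>> {"method": "drive_tool", "body": {"targets": [{"linear": [-1, 0, 0], "twist": [0, 0, 0], "claw": -1}, {"linear": [-1, 0, 0], "twist": [0, 0, 0], "claw": -1}, {"linear": [0, 0, 0], "twist": [0, 0, 0], "claw": -1}]}}

```text
clock: 13.15
tcp_pos: [447.2, 91.8, 101.9]
orientation: [-3.138, 0.129, -0.018]
ft_force: [17.1, -2.4, -14.3]
opening: 23.1
gripper_force: 59.5
```

The collar stopped (447.2, force climbing): hold proven. Relaxing the tension.

>>> {"method": "drive_tool", "body": {"targets": [{"linear": [2, 0, 0], "twist": [0, 0, 0], "claw": -1}, {"linear": [1.5, 0, 0], "twist": [0, 0, 0], "claw": -1}, {"linear": [0, 0, 0], "twist": [0, 0, 0], "claw": -1}]}}

```text
clock: 13.45
tcp_pos: [447.3, 91.9, 101.7]
orientation: [-3.138, 0.129, -0.006]
ft_force: [5.4, -0.6, -4.4]
opening: 23.4
gripper_force: 61.1
```

```bash
python3 -c "
from h import *
snap('wrist','w6');to([447,92,101],-4.85);find('wrist',['tap_center','clip_pad','port']);find('wrist',['clip','collar'],'boxes_of')
print(R.from_rotvec(status.state()['orientation']).as_matrix().round(3),status.state()['ft_torque'])"
```

```text
clock 13.5 tcp [447.3  91.9 101.7] lin [-0.3 -0.1  0.7] twist [-0.001 -0.004  0.002] f [ 4.9 -1.3 -4. ]
wrist tap_center [(0.58, [449.8, 92.5, 115.2])]
wrist clip_pad [(0.72, [499.4, 87.3, 153.0])]
wrist port []
wrist clip [(0.87, [492.8, 86.5, 149.8])]
wrist collar []
[[ 0.997 -0.082  0.004]
 [-0.082 -0.997  0.   ]
 [ 0.004 -0.001 -1.   ]] [-0.18512803 -0.91109265 -0.02573292]
```

View pics/w6.png

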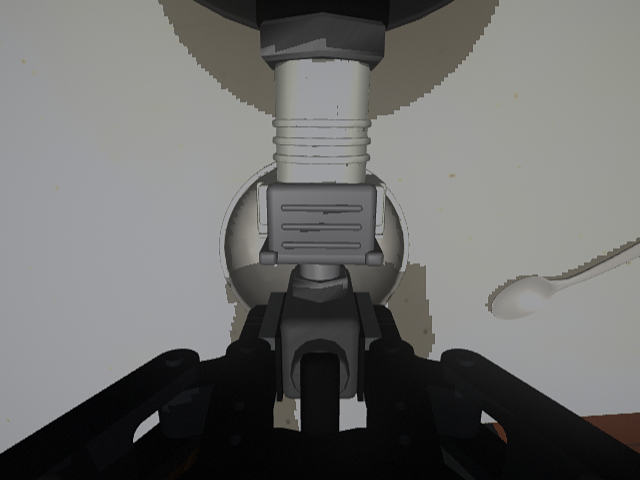

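Wrist view: stem in the coupling, clip pad centred at about (321,217), all aligned. Release and rise.

>>> {"method": "drive_tool", "body": {"targets": [{"linear": [1.2, 0, 0], "twist": [0, 0, 0], "claw": -1}, {"linear": [0, 0, 0], "twist": [0, 0, 0], "claw": -0.5}, {"linear": [0, 0, 0], "twist": [0, 0, 0], "claw": -0.2}, {"linear": [0, 0, 0], "twist": [0, 0, 0], "claw": 0}, {"linear": [0, 0, 0], "twist": [0, 0, 0], "claw": 0}]}}

```text
clock: 14.25
tcp_pos: [445.8, 91.8, 100.6]
orientation: [-3.139, 0.129, 0.002]
ft_force: [0.2, 0.4, 0.1]
opening: 43.0
gripper_force: 0.0
```

```bash
python3 -c "
from h import *
im,d=snap('wrist','w7');to([447,92,101],-4.85);find('wrist',['tap_center','clip_pad'])
print(ray('wrist',321,217,152.6))
m=cams.camera_model('wrist');T=np.array(m['pose'])
for u,v in [(321,195),(321,217),(321,237)]:
    z=np.median(d[v-3:v+4,u-3:u+4]);print((T@[(u-m['cx'])/m['fx']*z,(v-m['cy'])/m['fy']*z,z,1])[:3].round(1))"
```

```text
clock 14.3 tcp [445.9  91.8 100.7] lin [ 1.1 -0.3 -0.3] twist [0.    0.001 0.002] f [ 1.4  0.8 -0.6]
wrist tap_center [(0.62, [448.5, 92.5, 112.8])]
wrist clip_pad [(0.7, [497.8, 89.7, 153.8])]
[496.55013424  87.74273231 152.6       ]
[501.6  87.3 152.4]
[496.5  87.7 152.4]
[491.8  88.1 152.5]
```

>>> {"method": "drive_tool", "body": {"targets": [{"linear": [0, 0, -15], "twist": [0, 0, 0], "claw": 0}, {"linear": [0, 0, -25], "twist": [0, 0, 0], "claw": 0}, {"linear": [0, 0, -35], "twist": [0, 0, 0], "claw": 0}, {"linear": [0, 0, 0], "twist": [0, 0, 0], "claw": -1}, {"linear": [20, 0, 0], "twist": [0, 0, 0], "claw": -1}]}}

```text
clock: 14.9
tcp_pos: [465.8, 90.4, 176.9]
orientation: [-3.138, 0.128, -0.002]
ft_force: [0.2, 0.1, -0.7]
opening: 14.6
gripper_force: 0.0
```

>>> {"method": "drive_tool", "body": {"targets": [{"linear": [15, 0, 0], "twist": [0, 0, 0], "claw": -1}, {"linear": [14, 0, 0], "twist": [0, 0, 0], "claw": -1}, {"linear": [0, 0, 0], "twist": [0, 0, 0], "claw": -1}, {"linear": [0, 0, 0], "twist": [0, 0, 0], "claw": -1}]}}

```text
clock: 15.3
tcp_pos: [494.9, 87.6, 175.0]
orientation: [3.139, -0.13, -0.003]
ft_force: [0.7, -0.2, -0.7]
opening: 0.1
gripper_force: 0.0
```

```bash
python3 -c "
from h import *
to([495,87.7,152.5],-4.85);print(status.state()['opening']);snap('scene');find('scene',['tap_center','clip_pad'])"
```

```text
clock 15.3 tcp [494.9  87.6 175. ] lin [ 0.1 -0.2 22.5] twist [0.    0.002 0.002] f [ 0.7 -0.2 -0.7]
0.12921288733402486
scene tap_center [(0.64, [414.5, -78.1, 0.6]), (0.61, [452.5, 92.0, 111.4])]
scene clip_pad [(0.47, [495.3, 85.2, 150.1])]
```

Now press straight down.

>>> {"method": "drive_tool", "body": {"targets": [{"linear": [0, 0, 10], "twist": [0, 0, 0], "claw": -1}, {"linear": [0, 0, 9], "twist": [0, 0, 0], "claw": -1}, {"linear": [0, 0, 3], "twist": [0, 0, 0], "claw": -1}, {"linear": [0, 0, 3], "twist": [0, 0, 0], "claw": -1}, {"linear": [0, 0, 2], "twist": [0, 0, 0], "claw": -1}]}}

```text
clock: 15.95
tcp_pos: [494.8, 87.7, 148.5]
orientation: [3.139, -0.129, -0.001]
ft_force: [-1.0, -0.4, 3.4]
opening: 0.2
gripper_force: 1.3
```

>>> {"method": "drive_tool", "body": {"targets": [{"linear": [0, 0, 3], "twist": [0, 0, 0], "claw": -1}, {"linear": [0, 0, 3], "twist": [0, 0, 0], "claw": -1}, {"linear": [0, 0, 2], "twist": [0, 0, 0], "claw": -1}, {"linear": [0, 0, 0], "twist": [0, 0, 0], "claw": -1}]}}

```text
clock: 16.35
tcp_pos: [495.4, 87.7, 140.5]
orientation: [-3.139, 0.129, -0.001]
ft_force: [0.6, -0.0, 0.0]
opening: 0.3
gripper_force: 0.0
```

>>> {"method": "drive_tool", "body": {"targets": [{"linear": [0, 0, 2], "twist": [0, 0, 0], "claw": -1}, {"linear": [0, 0, 2], "twist": [0, 0, 0], "claw": -1}, {"linear": [0, 0, 0], "twist": [0, 0, 0], "claw": -1}]}}

```text
clock: 16.65
tcp_pos: [495.5, 87.7, 136.6]
orientation: [-3.139, 0.129, -0.001]
ft_force: [-0.2, 0.8, 1.4]
opening: 0.0
gripper_force: 0.3
```

>>> {"method": "drive_tool", "body": {"targets": [{"linear": [0, 0, 1.5], "twist": [0, 0, 0], "claw": -1}, {"linear": [0, 0, 1.5], "twist": [0, 0, 0], "claw": -1}, {"linear": [0, 0, 0], "twist": [0, 0, 0], "claw": -1}]}}

```text
clock: 16.95
tcp_pos: [495.7, 87.7, 134.7]
orientation: [-3.139, 0.129, -0.001]
ft_force: [-3.0, 0.4, 6.0]
opening: -0.2
gripper_force: 3.3
```

>>> {"method": "drive_tool", "body": {"targets": [{"linear": [0, 0, 1.5], "twist": [0, 0, 0], "claw": -1}, {"linear": [0, 0, 1], "twist": [0, 0, 0], "claw": -1}, {"linear": [0, 0, 0], "twist": [0, 0, 0], "claw": -1}]}}

```text
clock: 17.25
tcp_pos: [495.8, 87.7, 133.4]
orientation: [-3.139, 0.129, -0.002]
ft_force: [-4.8, -1.3, 12.9]
opening: -0.2
gripper_force: 6.6
```

>>> {"method": "drive_tool", "body": {"targets": [{"linear": [0, 0, 1.5], "twist": [0, 0, 0], "claw": -1}, {"linear": [0, 0, 0], "twist": [0, 0, 0], "claw": -1}]}}

```text
clock: 17.45
tcp_pos: [495.9, 87.8, 132.4]
orientation: [-3.139, 0.129, -0.002]
ft_force: [-6.3, -0.9, 17.4]
opening: -0.1
gripper_force: 8.2
```

>>> {"method": "drive_tool", "body": {"targets": [{"linear": [0, 0, -20], "twist": [0, 0, 0], "claw": -1}, {"linear": [0, 0, -30], "twist": [0, 0, 0], "claw": -1}, {"linear": [-35, 0, -20], "twist": [0, 0, 0], "claw": -1}, {"linear": [-35, 0, 0], "twist": [0, 0, 0], "claw": -1}, {"linear": [0, 0, 0], "twist": [0, 0, 0], "claw": -1}]}}

```text
clock: 17.95
tcp_pos: [422.2, 93.6, 199.4]
orientation: [-3.139, 0.128, 0.003]
ft_force: [-0.6, -0.0, -0.7]
opening: -0.1
gripper_force: 0.0
```

```bash
python3 - <<'E'
from h import *
im,d=snap('wrist','w8');im2,d2=snap('scene');find('wrist',['tap_center','clip_pad','port'])
r=cams.landmark_of('wrist','clip_pad')
m=cams.camera_model('wrist');T=np.array(m['pose']);P=np.linalg.inv(T)
def px(p):
    q=P@np.r_[p,1];return int(m['fx']*q[0]/q[2]+m['cx']),int(m['fy']*q[1]/q[2]+m['cy'])
for dx in (-6,0,6):
    u,v=px([496.8+dx,87.5,136.5]);z=np.median(d[v-2:v+3,u-2:u+3]);print(u,v,(T@[(u-m['cx'])/m['fx']*z,(v-m['cy'])/m['fy']*z,z,1])[:3].round(1))
cv2.imwrite('pics/c8.png',np.hstack([cv2.resize(im[:,:,::-1],(533,400)),cv2.resize(im2[195:255,290:350,::-1],(266,400),interpolation=cv2.INTER_CUBIC)]))
to([495,87,200],-4.85)
E
```

```text
wrist tap_center [(0.96, [454.3, 90.3, 111.7])]
wrist clip_pad [(0.69, [501.6, 89.1, 138.4])]
wrist port [(0.69, [487.5, 88.0, 114.4]), (0.47, [419.6, -78.5, -4.1])]
321 137 [490.9  87.7 135.7]
320 124 [497.1  87.7 135.7]
319 111 [503.2  87.7 136.2]
clock 18.25 tcp [426.2  93.4 199.5] lin [69.1  0.7 -0.5] twist [0.    0.    0.002] f [0.1 0.5 0.1]
```

View pics/c8.png

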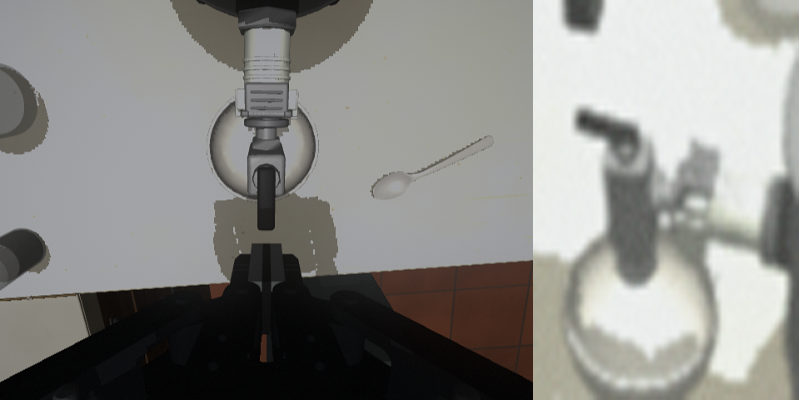

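The clip is fully down (pad dropped from 152.5 to about 136 mm), the collar is visible in front of it, and the tap is upright at about (266,165). The bowl and spoon are undisturbed. Handing in.

```bash
python3 -c "
from plant import job; print(job.job_done())"
```

```text
the job is handed in; nothing more can be done
None
```

The tap is in to its firm stop, the pull-back drew the collar out to its stop, and the clip is pressed fully down. The tap stands upright and held; I handed the job in at about 18 s.

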